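Make up two laundry kits

ROBOT

A 6-joint arm with a two-finger parallel gripper is mounted at the origin on the work surface. World frame = base frame: x ahead of the robot, y to its left, z up, the work surface at z = 0. Lengths are in m, angles in rad, forces in N, time in s.
With the tool pointing down it reaches from about 0.275 to 0.825 m from the base axis. Payload 4.9 kg.
Tool frame: the origin (TCP) lies midway between the tips of the shut fingers; the grasp point (between the pads) lies 19 mm behind it (grip_point_offset is the distance from the TCP to the grasp point, in m); z points along the fingers, y is the line along which they close (so a half turn about z gives the same grasp; the last joint's range is limited). The gripper opens to 85 mm and grips with 20 to 120 N. Pads are 22 mm wide; open, the fingers measure 114 mm over their backs; the gripper's body (76 mm by 85 mm) begins 54 mm behind the grasp point. The pads swing forward as they close: fully open they stand 13 mm farther back than shut.
Start: joints at [-1.329, 0.326, -0.193, 1.052, 0, 1.437], TCP at [0.202, -0.512, 0.231] pointing down, gripper open.
Joint ranges: [-2.65, 2.65], [-0.97, 1.79], [-1.3, 1.35], [-1.93, 2.1], [-1.47, 1.37], [-3.14, 3.14]. Speed limits (rad/s): [2.57, 2.57, 3.14, 3.14, 3.14, 3.14].

INTERFACE

Orientations are given as a rotation vector (axis times angle).
In Python, from cell import * gives the robot as it stands. Calls block until the motion is done:
- movep(position, orientation): joint-space move of the TCP to a pose.
- move_l(position, velocity=0.15, rot=None, until_force=None): straight line of the TCP; rot=None keeps the orientation; velocity is the mean speed in m/s. With until_force (N) it stops when the force on the tool has changed by that much, and returns True; else False.
- set_joints(angles): joint-space move.
- let_go() and grab(newtons=None): open the fingers fully, or close them until they stop; newtons is the grip in N (None keeps the last).
- sleep(seconds).
- ik(position, orientation): joint angles nearest the present ones, or None.
- get_state(): the state.
- grab_frame(name): name is "scene" or "top" or "wrist"; returns a dict with "img" (384x512x3 uint8, red, green, blue), "fx", "fy", "cx", "cy" (pixels), "k1" (the pictures are not rectified: a ray, as slopes to the right and down, at radius r is drawn at 1 + k1 r^2 times it, then the intrinsics apply), "cam_to_world" (4x4, takes a point from camera to world coordinates); the wrist camera has in their place "T_tool_cam" (4x4, takes a point from camera to tool coordinates, whose origin is the TCP and whose axes are the flange's). Camera axes: x right, y down, z forward; pixel columns grow to the right and rows downward; lengths in m; the calibration is good to about 2 mm. A picture is of the moment at which its call begins: read the wrist's pose just before it. There is no depth.
A pose or a line that the arm cannot do raises MotionError and nothing moves.
- sign_off(): hands the job in; it is judged then, once.
Trained networks look in the newest picture that a camera, given by its name, has taken for a name from the list of things; names that differ only in an ending like _2 or _b are one class to them, and where a whole thing is asked for, a point or a joint stands for the part that bears it (a point fixed in the world has none). Each returns a list of dicts, best first, with "score" (0 to 1); they miss things now and then, are a little off and sometimes report something else, mostly with a low value. They report only what shows in the picture. A call takes as long as a camera call. They do not tell look-alikes from the thing itself.
- spot_in(camera, name): "centre" ([column, row] in pixels, amid what is visible of it).
- silhouettes(camera, name): "mask" (384x512 bool, what is visible of it) and "centre" ([column, row] in pixels, amid what is visible of it).
- tip_of(camera, name): "centre" ([column, row] in pixels: a listed point, or the origin of a listed thing).
The state is a dict: "clock": time; "q": joint angles; "joint_velocities": joint speeds; "tau": joint torques, N m; "position": TCP position; "eef_rot": TCP orientation; "contact_force": force on the tool from outside, world axes, zero at the start; "wrist_torque": the same for the moment, N m; "finger_gap": opening from 0.0 (shut) to 1.0 (fully open); "grasp_force": force on a finger pad.
Only numpy, scipy, OpenCV 4.12 (cv2) and the standard library are available. Lean on these libraries where they do the work, as an engineer would, in place of code of your own. Each camera call takes 0.05 s, during which the arm holds its last target. There are 200 camera calls.

TASK

Make up two laundry kits from the things on the board: the tall tin, the scoop and the clear peg go together in the rectangular tray, and the short tin and the scrubbing brush go together in the round tray. Each thing must rest flat on the floor of its tray, the same way up as you found it and not on top of another thing or on the rim. Leave the beaker and the soap dish where they stand.

Things in the scene. Friction and masses are not known exactly. Their poses are not given: they have to be found in the camera images.
- rect_tray: Rectangular white plastic tray, fixed to the board: 220 mm along its x, 180 mm along its y, 15 mm high over all; walls 4 mm, floor 4 mm thick, inside 212 x 172 mm. Origin: centre of its underside, z up. It stands in the left or the right half of the board, its long side roughly along world x. For the tall tin, the scoop and the peg.
- round_tray: Round aluminium tray, fixed to the board: outside diameter 190 mm, 15 mm high over all; wall 4 mm, floor 4 mm thick, inside diameter 182 mm. Origin: centre of its underside, z up. It stands in the half of the board opposite the rectangular one. For the short tin and the brush.
- tall_tin_center (a point): Tall lidded off-white enamel tin, an upright cylinder 48 mm in diameter and 75 mm high, lid fast and flush; about 0.2 kg. Point: its centre, 37.5 mm above its underside; z up.
- short_tin_center (a point): Short lidded off-white enamel tin, an upright cylinder 60 mm in diameter and 40 mm high, lid fast and flush; about 0.16 kg. Point: its centre, 20 mm above its underside; z up.
- scoop_cup (a point): Purple plastic powder scoop, about 40 g: a round open cup 38 mm in diameter at the foot, 44 mm at the rim, 32 mm high, standing upright, with a straight level handle (14 mm wide, 6 mm thick, 24 to 30 mm above its underside) that runs from the cup along the scoop's +x to 75 mm from the cup's axis. Point: on the cup's axis, 16 mm above its underside; z up.
- peg_center (a point): Clear plastic clothes peg with a steel spring, lying flat, about 20 g: 76 mm long (its x), 22 to 24 mm wide (its y), 12 mm thick (its z, up). Rigid: it does not open. Point: its centre, 6 mm above its underside.
- brush_center (a point): Wooden scrubbing brush lying on its bristles, about 80 g: 80 mm long (its x), 36 mm wide (its y), 35 mm high; the upper 19 mm is the wooden block, below it stiff (rigid) bristles, 74 x 30 mm. Point: its centre, 17.5 mm above its underside; z up.
- beaker_center (a point): Bystander, leave alone: white plastic measuring beaker without handle, 60 mm in diameter at the rim, 48 mm at the foot, 50 mm high, empty. It stands among the things. Point: its centre, 25 mm above the board. (Not listed: taller stock, up to 0.21 m, stands along the far edge of the board, beyond x = 0.77 m, and things stand at its sides, beyond 0.5 m to left and right.)
- soap_center (a point): Bystander, leave alone: soap bar on a white ceramic dish, 90 mm (its x) by 62 mm (its y), 32 mm high. It stands among the things. Point: its centre, 16 mm above the board.
Not all that is in view belongs to the job. Several things look just like the part that bears scoop_cup: the one meant starts farthest to the robot's right.

How it is judged:
At the end, for the whole second after the job is handed in: Tall tin, scoop cup and peg centred inside the rectangular tray (within 100 x 80 mm of its centre), short tin and brush within 80 mm of the round tray's centre; each upright as found (0.15 rad), on the tray floor (within 5 mm of height), at rest and released (x of tall_tin_center in the frame of rect_tray between -0.1 and 0.1 m and y of tall_tin_center in the frame of rect_tray between -0.08 and 0.08 m and z of tall_tin_center in the frame of rect_tray below 0.0475 m and x of scoop_cup in the frame of rect_tray between -0.1 and 0.1 m and y of scoop_cup in the frame of rect_tray between -0.08 and 0.08 m and z of scoop_cup in the frame of rect_tray below 0.026 m and x of peg_center in the frame of rect_tray between -0.1 and 0.1 m and y of peg_center in the frame of rect_tray between -0.08 and 0.08 m and z of peg_center in the frame of rect_tray below 0.015 m and horizontal distance between each of short_tin_center, brush_center and round_tray below 0.08 m and z of short_tin_center in the frame of round_tray below 0.03 m and z of brush_center in the frame of round_tray below 0.0275 m and angle between each of tall_tin_center, short_tin_center, scoop_cup, peg_center, brush_center's own z axis and vertical below 0.15 rad and linear speed of each of tall_tin, short_tin, scoop, peg, brush below 0.02 m/s and angular speed of each of tall_tin, short_tin, scoop, peg, brush below 0.2 rad/s); the robot touches nothing.
It fails at once if the beaker was pushed out of place (more than 25 mm) or tipped (distance of beaker_center from where it was at the start of the episode above 0.025 m or angle between beaker_center's own z axis and vertical above 0.4 rad).
It fails at once if the soap dish was pushed out of place (more than 25 mm) or tipped (distance of soap_center from where it was at the start of the episode above 0.025 m or angle between soap_center's own z axis and vertical above 0.4 rad).
It also fails if it takes over 128 s, if anything falls off the work surface, if the arm or the gripper's body presses on something with over 40 N, if the wrist force passes 120 N, or if a joint passes its speed limit or range.

## Working session

There is one attempt and no reset: what is moved stays moved. The work goes in short steps, each a Python script; the robot and the scene stay as the last script left them, time stands still between calls to the robot, and variables do not carry over. Pictures are saved under pics/ and viewed, at most 14 in all, crops included, and the job is handed in when it is done.

```bash
mkdir -p pics; ls
python3 - <<'E'
from cell import *
import cv2,numpy as np
for c in("top","scene"):
    f=grab_frame(c); cv2.imwrite(f"pics/{c}0.png",cv2.resize(f["img"][:,:,::-1],(800,600)))
    print(c,f["fx"],f["fy"],f["cx"],f["cy"],f["k1"],np.round(f["cam_to_world"],3).tolist())
    for n in["rect_tray","round_tray","tall_tin_center","short_tin_center","scoop_cup","peg_center","brush_center","beaker_center","soap_center"]:
        print(n,[(np.round(d["centre"]).tolist(),round(d["score"],2)) for d in tip_of(c,n)][:5])
print(get_state()["clock"])
E
```

```text
pics
top 476.08684269540123 476.08684269540123 260.3725867535404 189.46062174564224 0.0008290421052192353 [[0.026, -0.997, 0.075, 0.353], [-1.0, -0.024, 0.018, 0.085], [-0.016, -0.076, -0.997, 1.261], [0.0, 0.0, 0.0, 1.0]]
rect_tray [([192.0, 196.0], 0.94)]
round_tray [([413.0, 205.0], 0.91)]
tall_tin_center [([339.0, 186.0], 0.67)]
short_tin_center [([303.0, 140.0], 0.79)]
scoop_cup [([184.0, 275.0], 0.93), ([178.0, 106.0], 0.86), ([270.0, 194.0], 0.84), ([116.0, 190.0], 0.55)]
peg_center [([379.0, 113.0], 0.72)]
brush_center []
beaker_center [([227.0, 101.0], 0.71)]
soap_center [([280.0, 107.0], 0.7)]
scene 473.0102074853199 473.0102074853199 254.54499143489647 190.18028507035422 -0.04708489148655599 [[0.705, 0.545, -0.454, 1.002], [0.709, -0.534, 0.46, -0.465], [0.009, -0.647, -0.763, 0.994], [0.0, 0.0, 0.0, 1.0]]
rect_tray [([300.0, 165.0], 0.72), ([126.0, 294.0], 0.22), ([265.0, 250.0], 0.21)]
round_tray [([130.0, 294.0], 0.86)]
tall_tin_center [([204.0, 240.0], 0.78)]
short_tin_center [([266.0, 249.0], 0.64), ([203.0, 241.0], 0.62)]
scoop_cup [([340.0, 127.0], 0.71), ([249.0, 200.0], 0.65), ([372.0, 198.0], 0.56), ([251.0, 123.0], 0.55)]
peg_center [([230.0, 336.0], 0.85)]
brush_center [([271.0, 294.0], 0.92)]
beaker_center [([350.0, 228.0], 0.67)]
soap_center [([310.0, 253.0], 0.59)]
1.0
```

View pics/top0.png

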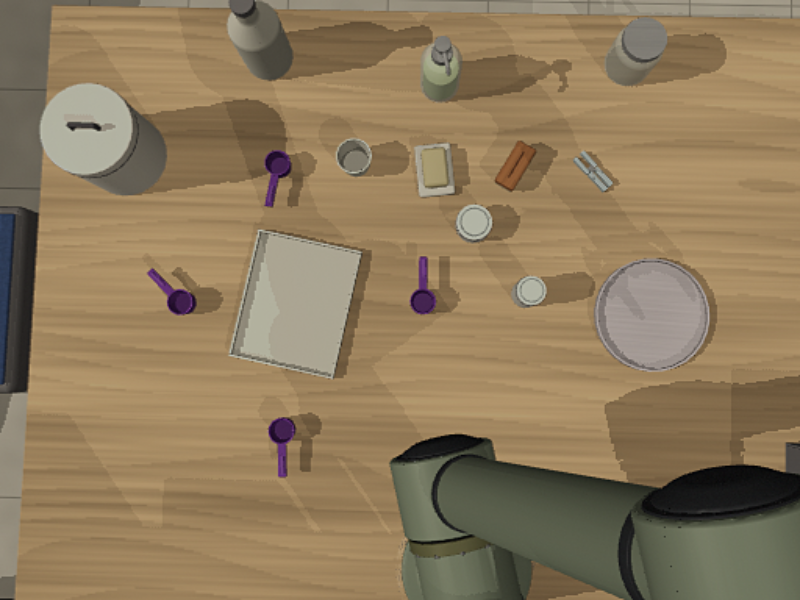

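View pics/scene0.png

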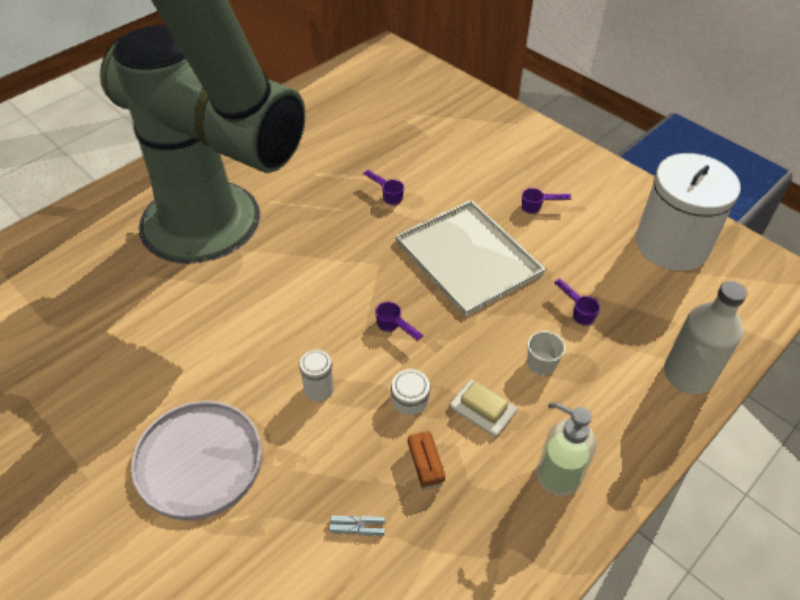

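The top view shows four look-alike scoops in 512-px coordinates: (184,275), (178,106), (270,194) and (116,190). Image right is world −y, so the scoop farthest to the robot's right is the one at (270,194), with its handle pointing up (+x). The rectangular tray is at (192,196), the round tray at (413,205), the tall tin at (339,186), the short tin at (303,140), the brush near (330,106) and the peg at (379,110). The scene view agrees, with the scoop at (249,200).

```bash
cat > h.py <<'E'
from cell import *
import cv2,numpy as np
from scipy.spatial.transform import Rotation as R
def K(f): return np.array([[f["fx"],0,f["cx"]],[0,f["fy"],f["cy"]],[0,0,1]]),np.array([f["k1"],0,0,0])
def shot(c):
    s=get_state(); f=grab_frame(c)
    if c=="wrist":
        T=np.eye(4);T[:3,:3]=R.from_rotvec(s["eef_rot"]).as_matrix();T[:3,3]=s["position"]
        f["cam_to_world"]=T@np.array(f["T_tool_cam"])
    return f
def world(f,px,z):
    k,d=K(f); u=cv2.undistortPoints(np.array(px,float).reshape(-1,1,2),k,d).reshape(-1,2)
    M=np.array(f["cam_to_world"]); v=np.c_[u,np.ones(len(u))]@M[:3,:3].T
    return M[:3,3]+v*((z-M[2,3])/v[:,2])[:,None]
def outline(f,mask,z):
    """min-area rectangle of a mask laid on plane z: centre, sides, angle of long side"""
    c=max(cv2.findContours(mask.astype(np.uint8),0,1)[0],key=cv2.contourArea).reshape(-1,2)
    w=world(f,c,z)[:,:2]
    (cx,cy),(a,b),_=r=cv2.minAreaRect((w*1000).astype(np.float32))
    p=cv2.boxPoints(r); e=max([p[1]-p[0],p[2]-p[1]],key=np.linalg.norm)
    return np.array([cx,cy])/1000,(max(a,b),min(a,b)),np.arctan2(e[1],e[0])
def near(f,dets,xy,z):
    """best detection close to the expected world xy"""
    for d in dets:
        if np.linalg.norm(world(f,d["centre"],z)[0,:2]-xy)<.06: return d
def down(yaw): return (R.from_euler("z",yaw)*R.from_euler("x",np.pi)).as_rotvec()
E
python3 - <<'E'
from h import *
Z=dict(rect_tray=0,round_tray=0,tall_tin_center=.0375,short_tin_center=.02,scoop_cup=.016,peg_center=.006,brush_center=.0175,beaker_center=.025,soap_center=.016)
top=dict(rect_tray=.015,round_tray=.015,scoop_cup=.03,peg_center=.012,brush_center=.035,tall_tin_center=.07,short_tin_center=.04)
f={c:shot(c) for c in("top","scene")}
cv2.imwrite("pics/scoopcrop.png",cv2.resize(f["top"]["img"][130:230,220:360,::-1],None,fx=5,fy=5,interpolation=2))
for n,z in Z.items():
    for c in f: print(n,c,[np.round(world(f[c],d["centre"],z)[0,:2],3).tolist() for d in tip_of(c,n)if d["score"]>.5])
    if n in top:
        for d in silhouettes("top",n):
            if d["score"]>.4: o=outline(f["top"],d["mask"],top[n]); print("   sil",np.round(o[0],3),np.round(o[1]),round(np.degrees(o[2]),1),round(d["score"],2))
w=shot("wrist"); print(w["fx"],np.round(w["T_tool_cam"],3).tolist(),get_state()["clock"])
E
```

```text
rect_tray top [[0.43, 0.286]]
rect_tray scene [[0.44, 0.292]]
   sil [0.431 0.295] [223. 180.] -11.7 0.91
round_tray top [[0.429, -0.296]]
round_tray scene [[0.427, -0.296]]
   sil [ 0.429 -0.301] [187. 185.] -88.5 0.67
tall_tin_center top [[0.464, -0.093]]
tall_tin_center scene [[0.454, -0.085]]
   sil [ 0.455 -0.089] [57. 46.] -43.8 0.85
short_tin_center top [[0.575, -0.003]]
short_tin_center scene [[0.583, 0.004]]
   sil [ 0.568 -0.   ] [63. 57.] 1.2 0.93
   sil [0.677 0.203] [64. 58.] 1.7 0.7
scoop_cup top [[0.215, 0.311], [0.445, 0.09], [0.434, 0.484], [0.671, 0.333]]
scoop_cup scene [[0.434, 0.084], [0.432, 0.486], [0.219, 0.303], [0.669, 0.33]]
   sil [0.193 0.307] [91. 41.] 2.1 0.86
   sil [0.64  0.329] [96. 48.] 2.3 0.84
   sil [0.439 0.505] [98. 41.] 59.8 0.68
   sil [0.464 0.081] [89. 39.] 1.4 0.61
peg_center top [[0.674, -0.21]]
peg_center scene [[0.675, -0.206]]
   sil [ 0.667 -0.204] [70. 27.] 45.2 0.81
brush_center top [[0.672, -0.065]]
brush_center scene [[0.67, -0.071]]
   sil [ 0.668 -0.067] [87. 39.] -29.5 0.86
beaker_center top [[0.67, 0.204]]
beaker_center scene [[0.671, 0.204]]
soap_center top [[0.673, 0.066]]
soap_center scene [[0.666, 0.066]]
321.0982730456704 [[-0.0, -0.958, -0.287, 0.072], [1.0, -0.0, -0.0, 0.001], [0.0, -0.287, 0.958, -0.143], [0.0, 0.0, 0.0, 1.0]] 2.4
```

View pics/scoopcrop.png

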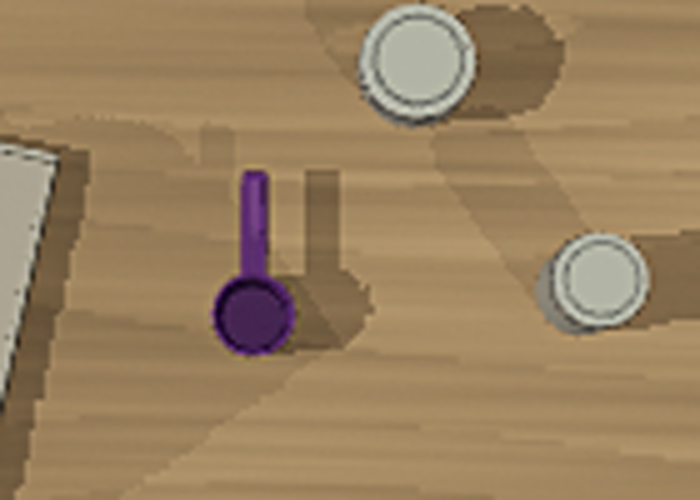

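The crop confirms the choice: the cup is at crop (254,315), which is (271,193) in the image, with the handle straight along +x. There is nothing else beside it. Next I'll check reach for the planned picks and places.

```bash
cat >> h.py <<'E'
D=np.degrees; TR=np.array([.432,.292]); TA=np.radians(-11.7); RO=np.array([.428,-.299])
def rt(x,y): c,s=np.cos(TA),np.sin(TA); return TR+[c*x-s*y,s*x+c*y]
E
python3 - <<'E'
from h import *
print("start yaw",D(R.from_rotvec(get_state()["eef_rot"]).as_matrix()[:2,0]))
ta=D(TA)
for n,p,yw in[("peg",(.671,-.207),45),("pegpl",rt(-50,0)*0+rt(-.05,.02),ta),("scoop",(.44,.086),0),("scooppl",rt(.05,-.025),ta+180),("tall",(.457,-.088),0),("tallpl",rt(.05,.045),ta),("brush",(.669,-.068),-30),("brushpl",RO+[.0,.03],0),("short",(.573,0),-45),("shortpl",RO-[0,.04],90)]:
    for k in(0,180):
        o=[]
        for z in(.005,.2):
            q=ik([*p,z],down(np.radians(yw+k))); o.append(None if q is None else np.round(q,2).tolist())
        print(n,np.round(p,3),yw+k,o)
E
```

```text
start yaw [53.29684854 21.02979519]
peg [ 0.671 -0.207] 45 [[-0.4, 0.8, 0.01, 0.78, 0.0, 1.95], [-0.4, 0.64, 0.23, 1.16, 0.0, 1.95]]
peg [ 0.671 -0.207] 225 [[-0.4, 0.8, 0.01, 0.78, -0.0, -1.19], [-0.4, 0.64, 0.23, 1.16, -0.0, -1.19]]
pegpl [0.387 0.322] -11.7 [[0.55, 0.52, -0.58, 0.47, -0.0, -2.39], [0.55, 0.27, -0.36, 0.94, -0.0, -2.39]]
pegpl [0.387 0.322] 168.3 [[0.55, 0.52, -0.58, 0.47, 0.0, 0.75], [0.55, 0.27, -0.36, 0.94, 0.0, 0.75]]
scoop [0.44  0.086] 0 [[0.03, 0.45, -0.72, 0.4, 0.0, -3.11], [0.03, 0.17, -0.49, 0.91, 0.0, -3.11]]
scoop [0.44  0.086] 180 [[0.03, 0.45, -0.72, 0.4, 0.0, 0.03], [0.03, 0.17, -0.49, 0.91, 0.0, 0.03]]
scooppl [0.476 0.257] 168.3 [[0.36, 0.57, -0.48, 0.52, 0.0, 0.56], [0.36, 0.33, -0.27, 0.97, 0.0, 0.56]]
scooppl [0.476 0.257] 348.3 [[0.36, 0.57, -0.48, 0.52, -0.0, -2.58], [0.36, 0.33, -0.27, 0.97, -0.0, -2.58]]
tall [ 0.457 -0.088] 0 [[-0.35, 0.47, -0.68, 0.42, 0.0, 2.79], [-0.35, 0.2, -0.45, 0.92, 0.0, 2.79]]
tall [ 0.457 -0.088] 180 [[-0.35, 0.47, -0.68, 0.42, 0.0, -0.35], [-0.35, 0.2, -0.45, 0.92, 0.0, -0.35]]
tallpl [0.49  0.326] -11.7 [[0.46, 
[... 321 characters left out ...]
5, -0.09, 0.73, 0.0, 0.31], [-0.21, 0.58, 0.12, 1.12, 0.0, 0.31]]
brushpl [ 0.428 -0.269] 0 [[-0.71, 0.52, -0.57, 0.48, 0.0, 2.43], [-0.71, 0.27, -0.36, 0.94, 0.0, 2.43]]
brushpl [ 0.428 -0.269] 180 [[-0.71, 0.52, -0.57, 0.48, 0.0, -0.71], [-0.71, 0.27, -0.36, 0.94, 0.0, -0.71]]
short [0.573 0.   ] -45 [[-0.13, 0.61, -0.39, 0.57, 0.0, -2.48], [-0.13, 0.39, -0.18, 1.0, 0.0, -2.48]]
short [0.573 0.   ] 135 [[-0.13, 0.61, -0.39, 0.57, 0.0, 0.66], [-0.13, 0.39, -0.18, 1.0, 0.0, 0.66]]
shortpl [ 0.428 -0.339] 90 [[-0.81, 0.57, -0.47, 0.53, 0.0, 0.77], [-0.81, 0.34, -0.25, 0.98, 0.0, 0.77]]
shortpl [ 0.428 -0.339] 270 [[-0.81, 0.57, -0.47, 0.53, 0.0, -2.38], [-0.81, 0.34, -0.25, 0.98, 0.0, -2.38]]
```

```bash
cat >> h.py <<'E'
def look(name,xy,yaw,zc,ztop,h=.17):
    """wrist view over the thing: network point at zc, outline at ztop"""
    movep([*xy,h],down(yaw)); f=shot("wrist")
    d=near(f,tip_of("wrist",name),xy,zc); p=None if d is None else world(f,d["centre"],zc)[0,:2]
    s=near(f,silhouettes("wrist",name),xy,zc); o=None if s is None else outline(f,s["mask"],ztop)
    print(name,"tip",p if p is None else np.round(p,4),"outline",o and (np.round(o[0],4),np.round(o[1]),round(D(o[2]),1)),"t",get_state()["clock"])
    return f,p,o
def wrap(a,ref): return a+np.pi*np.round((ref-a)/np.pi)   # half-turn alias nearest ref
def pick(xy,yaw,z,n=30,up=.2):
    movep([*xy,.12],down(yaw)); hit=move_l([*xy,z],.12,until_force=12)
    g0=get_state(); grab(n); s=get_state()
    print("hit",hit,"z",round(g0["position"][2],4),"gap mm",round(85*s["finger_gap"],1),"force",s["grasp_force"])
    move_l([*xy,up],.2); s=get_state(); print("lifted gap",round(85*s["finger_gap"],1),"F",s["grasp_force"],"t",s["clock"])
def place(xy,yaw,z,up=.2):
    movep([*xy,up],down(yaw)); move_l([*xy,z+.03],.2); hit=move_l([*xy,z],.06,until_force=8)
    print("place hit",hit,"z",round(get_state()["position"][2],4)); let_go(); move_l([*xy,up],.2); print("t",get_state()["clock"])
E
python3 - <<'E'
from h import *
f,p,o=look("brush_center",np.array([.669,-.068]),np.radians(150),.0175,.035)
cv2.imwrite("pics/brush.png",f["img"][:,:,::-1])
E
```

```text
brush_center tip [ 0.6714 -0.0647] outline (array([ 0.6688, -0.0675]), array([80., 36.]), np.float32(-29.7)) t 4.8583
```

View pics/brush.png

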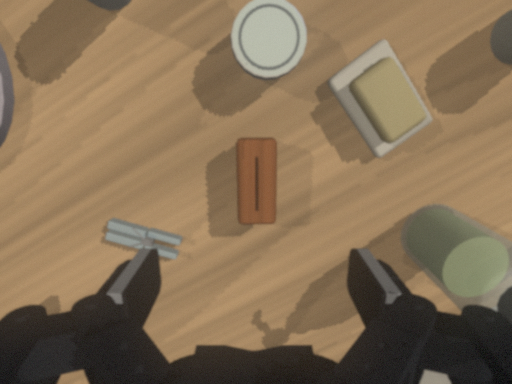

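The wrist view shows the brush at (257,181), upright between the open fingers, with the tin and soap well clear. The outline measures 80 x 36 mm, which matches the given size. I'll pick and place it.

Run:
```python
from h import *
pick((.669,-.067),np.radians(150.3),.009)
place(RO+[0,.03],np.pi,.0145)
xy=np.array([.573,0.]); f,p,o=look("short_tin_center",xy,np.radians(214),.02,.04)
```

```text
hit False z 0.01 gap mm 35.6 force 31.294042468070984
lifted gap 35.3 F 30.839502811431885 t 7.875
place hit True z 0.0135
t 12.175
short_tin_center tip [0.5711 0.0029] outline (array([ 0.5692, -0.0024]), array([63., 58.]), np.float32(35.7)) t 13.5
```

Run:
```python
from h import *
pick((.570,-.0005),np.radians(214),.010)
place(RO-[0,.04],np.radians(270),.0155)
f=shot("wrist"); cv2.imwrite("pics/round.png",f["img"][:,:,::-1])
xy=np.array([.671,-.206]); f,p,o=look("peg_center",xy,np.radians(225),.006,.012)
cv2.imwrite("pics/peg.png",f["img"][:,:,::-1])
```

```text
hit False z 0.0109 gap mm 58.7 force 32.036908864974976
lifted gap 58.8 F 32.74075090885162 t 16.3417
place hit True z 0.0148
t 20.7167
peg_center tip [ 0.6668 -0.2031] outline (array([ 0.6682, -0.2042]), array([76., 24.]), np.float32(44.0)) t 22.0083
```

View pics/round.png

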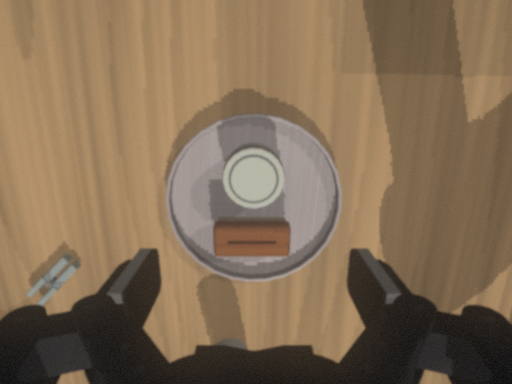

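View pics/peg.png

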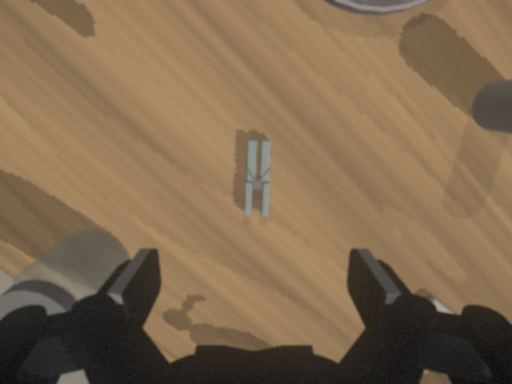

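The round kit stands flat: tin at (253,178), brush at (252,239), clear of each other and of the rim. The peg is at (257,178), and its 76 x 24 mm outline matches the given size.

Run:
```python
from h import *
pick((.668,-.204),np.radians(224),.0015)
f,_,o=look("rect_tray",TR,np.pi+TA,0,.015,h=.3)
cv2.imwrite("pics/rect.png",f["img"][:,:,::-1])
```

```text
hit False z 0.0026 gap mm 22.2 force 29.372466802597046
lifted gap 22.3 F 29.38712239265442 t 25.2
rect_tray tip [0.4337 0.2973] outline (array([0.4308, 0.2955]), array([221., 182.]), np.float32(-11.2)) t 27.3583
```

View pics/rect.png

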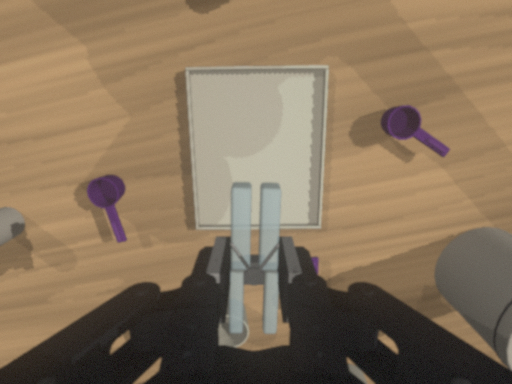

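The peg is held level across the fingers at (255,255). The tray outline is clear: 221 x 182 mm, centre (0.431, 0.296), angle −11.4°.

```bash
sed -i 's/TR=np.array(.*TA=np.radians(-11.7)/TR=np.array([.431,.2955]); TA=np.radians(-11.4)/' h.py
python3 - <<'E'
from h import *
place(rt(.05,.02),np.pi+TA,.0065)
f,p,o=look("scoop_cup",np.array([.44,.086]),np.pi,.016,.029)
cv2.imwrite("pics/scoop.png",f["img"][:,:,::-1])
E
```

```text
place hit True z 0.0058
t 31.1333
scoop_cup tip [0.4387 0.0813] outline (array([0.463 , 0.0767]), array([99., 44.]), np.float32(-11.9)) t 32.1833
```

View pics/scoop.png

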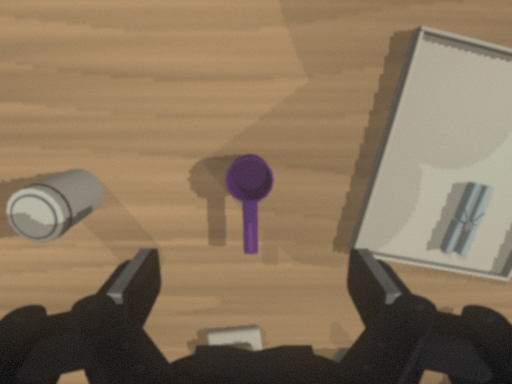

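The peg lies flat in the tray at (467,218). The scoop's cup is at (250,178), with the handle straight down the image along +x to (251,252). The minimum-area rectangle was skewed by the cup and handle shape, so I take the handle angle as about 0.

Run:
```python
from h import *
f=shot("wrist"); print(world(f,[250,178.5],.032)[0],world(f,[251,250],.03)[0])
c=(world(f,[250,178.5],.032)[0,:2]+[.4387,.0813])/2
pick(c,np.pi,.006,25)
place(rt(-.05,-.025),np.pi+TA,.0115)
f,p,o=look("tall_tin_center",np.array([.457,-.088]),np.pi,.0375,.075,h=.2)
print(world(f,[[*d["centre"]] for d in spot_in("wrist","tall_tin_center")],.0375))
cv2.imwrite("pics/tall.png",f["img"][:,:,::-1])
```

```text
[0.43717474 0.08309091 0.032     ] [0.50938442 0.08390756 0.03      ]
hit False z 0.0067 gap mm 42.2 force 24.30821454618126
lifted gap 42.6 F 25.420284017454833 t 35.2417
place hit True z 0.0107
t 39.1667
tall_tin_center tip None outline (array([ 0.4516, -0.0923]), array([57., 48.]), np.float32(16.6)) t 40.725Traceback (most recent call last):
  File "<stdin>", line 7, in <module>
  File "h.py", line 12, in world
    k,d=K(f); u=cv2.undistortPoints(np.array(px,float).reshape(-1,1,2),k,d).reshape(-1,2)
                ~~~~~~~~~~~~~~~~~~~^^^^^^^^^^^^^^^^^^^^^^^^^^^^^^^^^^^^^^^^
cv2.error: OpenCV(4.12.0) /io/opencv/modules/calib3d/src/undistort.dispatch.cpp:347: error: (-215:Assertion failed) CV_IS_MAT(_src) && CV_IS_MAT(_dst) && (_src->rows == 1 || _src->cols == 1) && (_dst->rows == 1 || _dst->cols == 1) && _src->cols + _src->rows - 1 == _dst->rows + _dst->cols - 1 && (CV_MAT_TYPE(_src->type) == CV_32FC2 || CV_MAT_TYPE(_src->type) == CV_64FC2) && (CV_MAT_TYPE(_dst->type) == CV_32FC2 || CV_MAT_TYPE(_dst->type) == CV_64FC2) in function 'cvUndistortPointsInternal'
```

Run:
```python
from h import *
f=shot("wrist"); cv2.imwrite("pics/tall.png",f["img"][:,:,::-1])
s=silhouettes("wrist","tall_tin_center"); c=cv2.findContours(s[0]["mask"].astype(np.uint8),0,1)[0]
print([cv2.boundingRect(x) for x in c],s[0]["centre"],[d["score"] for d in s])
```

```text
[(222, 147, 57, 65)] [252.0, 182.0] [0.62]
```

View pics/tall.png

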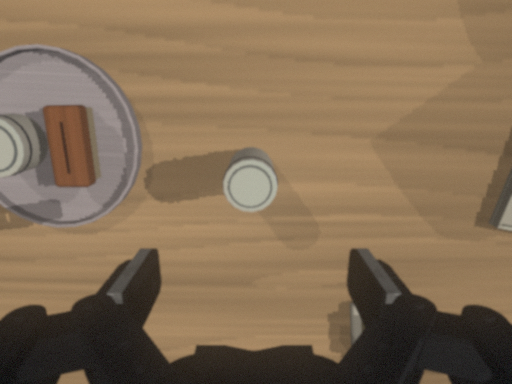

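The tall tin's lid is at (250,185), alone and well clear of everything else.

Run:
```python
from h import *
f=shot("wrist"); p=world(f,[250,185],.075)[0,:2]; print(p)
assert np.linalg.norm(p-[.457,-.088])<.012
pick(p,np.pi,.040,30,up=.22)
place(rt(-.05,.045),np.pi+TA,.0455,up=.22)
movep([*(TR-[.03,0]),.3],down(np.pi+TA))
f=shot("wrist"); cv2.imwrite("pics/final_rect.png",f["img"][:,:,::-1])
for n,z in(("tall_tin_center",.0415),("scoop_cup",.02),("peg_center",.01)):
    d=near(f,tip_of("wrist",n),TR,z)or{"centre":[0,0]}
    for d in tip_of("wrist",n): print(n,np.round(d["centre"]),np.round(R.from_euler("z",-TA).as_matrix()[:2,:2]@(world(f,d["centre"],z)[0,:2]-TR),3))
set_joints([-.1,0,-.5,1.5,0,0]) if False else None
t=shot("scene"); cv2.imwrite("pics/final_scene.png",cv2.resize(t["img"][:,:,::-1],(800,600)))
for n,z in(("beaker_center",.025),("soap_center",.016),("short_tin_center",.024),("brush_center",.0215)): print(n,[np.round(world(t,d["centre"],z)[0,:2],3) for d in tip_of("scene",n)[:2]])
```

```text
[ 0.45608921 -0.09112917]
hit False z 0.041 gap mm 47.3 force 30.120160281658173
lifted gap 47.2 F 31.26762092113495 t 43.6417
place hit True z 0.0445
t 48.1833
tall_tin_center [296. 142.] [-0.049  0.045]
scoop_cup [234.   6.] [-0.208 -0.03 ]
scoop_cup [397. 146.] [-0.043  0.183]
scoop_cup [239. 139.] [-0.05  -0.026]
scoop_cup [310. 316.] [0.224 0.08 ]
peg_center [270. 208.] [0.048 0.017]
beaker_center [array([0.675, 0.204])]
soap_center [array([0.659, 0.08 ])]
short_tin_center []
brush_center [array([ 0.424, -0.27 ])]
```

View pics/final_rect.png

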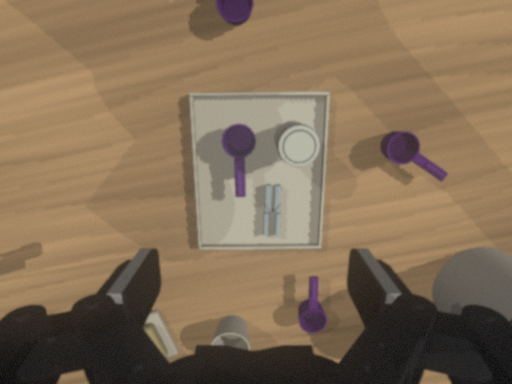

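View pics/final_scene.png

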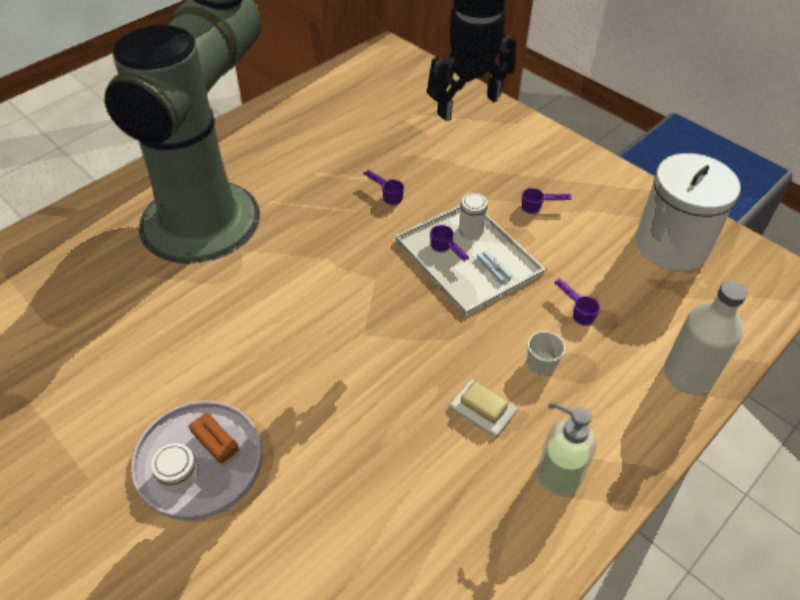

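The rectangular tray view shows the scoop cup at (239,140), the tall tin at (299,146) and the peg at (271,210), all flat and apart. In the scene view, the round tray holds the short tin at (173,464) and the brush at (213,437). The beaker (545,352) and soap dish (483,408) are at the same pixels as at the start.

```bash
python3 -c "
from cell import *
print(sign_off(),get_state()['clock'])"
```

```text
the job is handed in; nothing more can be done
the job is handed in; nothing more can be done
```

Both laundry kits are in their trays, the beaker and soap dish were left where they stood, and the job is handed in after about 49 s of the 128 s allowed; the hand-in returned no verdict.

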